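# Find the parts case that rattles and hold it out over the notebook

## Robot

A 7-joint arm with a two-finger parallel gripper is mounted at the origin on a cart in front of the work surface, level with it; the furniture and walls round the work are solid. World frame = base frame: x ahead of the robot, y to its left, z up, the work surface at z = 0. Lengths are in m, angles in degrees, forces in N, time in s.
With the tool pointing down it reaches from about 0.425 to 0.875 m from the base axis. Payload 4.7 kg.
Tool frame: the origin (TCP) lies on the centre line of the jaws, within the pads' length; the fingertips stand 19 mm ahead of it and the grasp point (between the pads) is the TCP; z points along the fingers, y is the line along which they close (so a half turn about z gives the same grasp; the last joint's range is limited). The gripper opens to 87 mm and grips with 3 to 60 N. Pads are 19 mm wide; open, the fingers measure 117 mm over their backs; the gripper's body (75 mm by 190 mm) begins 51 mm behind the grasp point.
Start: joints at [65.667, 18.392, -4.016, 83.108, 1.295, 78.541, -3.26], TCP at [0.276, -0.588, 0.242] pointing down, gripper open.
Joint ranges: [-163.93, 163.93], [-17.29, 119.83], [-79.2, 71.16], [3.27, 140.29], [-89.18, 269.18], [5.43, 117.66], [-154.24, 154.24]. Speed limits (degrees/s): [147.25, 147.25, 180, 180, 180, 180, 180].

## Interface

Orientations are given as [roll, pitch, yaw] about the fixed x, y, z axes, in that order (R = Rz(yaw) Ry(pitch) Rx(roll)).
In Python, from cell import env, imaging gives the robot as it stands.
- The arm moves only by the shell command python3 -m crank 'ROWS' [OPENING] [FORCE]. ROWS is JSON, a list of rows, each an object of numbers: "x", "y", "z": the shift along the tool's x, y, z in m; "turn": the turn about the tool's z in rad. In form: [{"x": .., "y": .., "z": .., "turn": ..}, ...]. A call has 1 to 12 rows; each row is the pose to reach, as a shift and turn from the pose commanded when the call began, along the tool's axes at that moment; what a row does not reach only later rows make up. A row lasts 1/8 s, in which the tool goes at most 62.5 mm and 10.7 degrees, less where a joint would pass 70% of its speed; a pose out of reach is approached as far as the arm can. A call with a gripper value outside its range is refused whole. OPENING is the finger opening in m, from 0 to 0.087, set as the call begins (- or left out, the last holds). The fingers move at their own pace and stop on an object; FORCE is the grip in N (left out, the last holds). Time passes only in rows, so rows that repeat a pose let the fingers close. It gives the time, the measured TCP pose, the force, the opening and the grip force at its end, in the units of the state.
- env.get_obs(): the state, without advancing time (a new reading comes with each control period).
- imaging.read_camera(name): name is "side" or "top" or "wrist"; returns the picture (384x512x3 uint8, red, green, blue); there is no depth.
- imaging.get_calibration(name): a dict with "camera_matrix" (3x3 intrinsics, pixels), "position" and "attitude" of the camera in the world. Camera axes: x right, y up, looking along -z (the intrinsics and any distortion apply to the point x, -y, -z); pixel columns grow to the right and rows downward; lengths in m; the calibration is good to about 2 mm. The wrist camera is an equidistant fisheye: a pixel r from the principal point sees the ray r / f radians off the axis. A picture is of the moment at which its call begins: read the wrist's pose just before it. get_calibration takes no time and is no camera call; for the wrist camera it gives the pose at the moment of the call.
- env.sign_off(): hands the job in; it is judged then, once.
The state is a dict: "time_s": time; "qpos": joint angles; "joint_velocities": joint speeds; "effort": joint torques, N m; "tool_pos": TCP position; "tool_rot": TCP orientation; "force": force on the tool from outside, world axes, zero at the start; "wrist_torque": the same for the moment, N m; "grip_width": finger opening in m; "grasp_force": force on a finger pad.
Only numpy, scipy, OpenCV 4.12 (cv2) and the standard library are available. Lean on these libraries where they do the work, as an engineer would, in place of code of your own. Each camera call takes 0.05 s, during which the arm holds its last target. There are 200 camera calls.

## Task

One of the three sealed grey cases has a part loose inside: from the left cork mat to the right one, lift each case well clear of the bench, rock it end to end (far end down, then far end up, a good 20 degrees each way) to hear or feel whether something rolls about in it, and set it back flat on its mat. Then present the one that rattles: hold it level and still above the middle of the purple notebook just beyond the mats, about 10 to 15 cm above the bench, and finish while holding it there (if it was the last one rocked it need not be put down first); the other two cases stand flat on their mats. Leave the bottles and the beaker standing where they are.

Things in the scene. Friction and masses are not known exactly. Their poses are not given: they have to be found in the camera images.
- case_l: The left of three identical closed grey hard cases, on the left mat; 130 long (x) x 50 wide (y) x 46 mm high, two small steel latches on the near end, a hinge barrel on the far end (both stick out 3 mm). Origin: centre of the underside; z up, x along the length to the far (hinge) end. Grip it across its 50 mm width.
- case_m: The middle case, standing on the middle mat. Outwardly identical to the other two, same size and frame. Each case weighs about 0.4 kg with its contents (varies). In one, changing from time to time, a 36 mm steel ball of 0.19 kg is loose; in the other two an equally heavy disc sits fast in the middle.
- case_r: The right case, standing on the right mat. Outwardly identical to the other two, same size and frame. Any of the three may hold the loose ball. The ball rolls at the slightest tip, knocks on the lower end in under 0.5 s at 20 degrees, and then lies 44 mm from the case's middle; the centre of mass moves by some 20 mm with it.
- mat_l: the left of three fixed thin cork mats in a row from left (+y) to right (-y), 150 (x) x 80 (y) x 3 mm; origin: centre of its underside, on the bench. A case stands on it, roughly centred.
- mat_m: the middle of three fixed thin cork mats in a row from left (+y) to right (-y), 150 (x) x 80 (y) x 3 mm; origin: centre of its underside, on the bench. A case stands on it, roughly centred.
- mat_r: the right of three fixed thin cork mats in a row from left (+y) to right (-y), 150 (x) x 80 (y) x 3 mm; origin: centre of its underside, on the bench. A case stands on it, roughly centred.
- lab_book: purple notebook lying flat and fixed on the bench just beyond the mats (a like one lies far off to the right), 210 (its x) x 152 (its y) x 14 mm; origin: centre of its underside. Its long side lies across, left to right.
- reagent_bottle_1: amber reagent bottle, 54 mm diameter, 105 mm high, loose bystander left of the mats; origin: centre of its underside, z up
- reagent_bottle_2: amber reagent bottle, 48 mm diameter, 95 mm high, loose bystander right of the mats; origin: centre of its underside, z up
- beaker_250: empty glass beaker, 72 mm diameter, 92 mm high, loose bystander beyond and right of the right mat; origin: centre of its underside, z up

How it is judged (in metres and radians):
On the way, in this order (a step that is already met when the one before it is completed fails the run):
1. the left case is held clear of the bench with its far end tipped down by 12 degrees or more (angle between case_l's own x axis and vertical above 1.771 rad and height (world z) of case_l above 0.05 m and contact force between case_l and the fingers above 0.5 N), for 0.1 s.
2. the left case is held clear of the bench with its far end tipped up by 12 degrees or more (angle between case_l's own x axis and vertical below 1.371 rad and height (world z) of case_l above 0.05 m and contact force between case_l and the fingers above 0.5 N), for 0.1 s.
3. the middle case is held clear of the bench with its far end tipped down by 12 degrees or more (angle between case_m's own x axis and vertical above 1.771 rad and height (world z) of case_m above 0.05 m and contact force between case_m and the fingers above 0.5 N), for 0.1 s.
4. the middle case is held clear of the bench with its far end tipped up by 12 degrees or more (angle between case_m's own x axis and vertical below 1.371 rad and height (world z) of case_m above 0.05 m and contact force between case_m and the fingers above 0.5 N), for 0.1 s.
5. the right case is held clear of the bench with its far end tipped down by 12 degrees or more (angle between case_r's own x axis and vertical above 1.771 rad and height (world z) of case_r above 0.05 m and contact force between case_r and the fingers above 0.5 N), for 0.1 s.
6. the right case is held clear of the bench with its far end tipped up by 12 degrees or more (angle between case_r's own x axis and vertical below 1.371 rad and height (world z) of case_r above 0.05 m and contact force between case_r and the fingers above 0.5 N), for 0.1 s.
At the end, for the whole second after the job is handed in: The rattling case is held still in the fingers, level within 11 degrees, its underside centre within 50 mm sideways of the notebook's centre and 60 to 250 mm above the bench; the other two are let go and stand flat and still within 35 mm of their mats' centres ((((distance between loose_ball and case_l below 0.08 m and horizontal distance between case_l and lab_book below 0.05 m and height (world z) of case_l between 0.06 and 0.25 m and angle between case_l's own z axis and vertical below 0.2 rad and linear speed of case_l below 0.03 m/s and contact force between case_l and the fingers above 1 N) and (horizontal distance between case_m and mat_m below 0.035 m and height (world z) of case_m below 0.015 m and angle between case_m's own z axis and vertical below 0.1 rad and linear speed of case_m below 0.02 m/s and contact force between case_m and the fingers below 0.1 N) and (horizontal distance between case_r and mat_r below 0.035 m and height (world z) of case_r below 0.015 m and angle between case_r's own z axis and vertical below 0.1 rad and linear speed of case_r below 0.02 m/s and contact force between case_r and the fingers below 0.1 N)) or ((distance between loose_ball and case_m below 0.08 m and horizontal distance between case_m and lab_book below 0.05 m and height (world z) of case_m between 0.06 and 0.25 m and angle between case_m's own z axis and vertical below 0.2 rad and linear speed of case_m below 0.03 m/s and contact force between case_m and the fingers above 1 N) and (horizontal distance between case_l and mat_l below 0.035 m and height (world z) of case_l below 0.015 m and angle between case_l's own z axis and vertical below 0.1 rad and linear speed of case_l below 0.02 m/s and contact force between case_l and the fingers below 0.1 N) and (horizontal distance between case_r and mat_r below 0.035 m and height (world z) of case_r below 0.015 m and angle between case_r's own z axis and vertical below 0.1 rad and linear speed of case_r below 0.02 m/s and contact force between case_r and the fingers below 0.1 N)) or ((distance between loose_ball and case_r below 0.08 m and horizontal distance between case_r and lab_book below 0.05 m and height (world z) of case_r between 0.06 and 0.25 m and angle between case_r's own z axis and vertical below 0.2 rad and linear speed of case_r below 0.03 m/s and contact force between case_r and the fingers above 1 N) and (horizontal distance between case_l and mat_l below 0.035 m and height (world z) of case_l below 0.015 m and angle between case_l's own z axis and vertical below 0.1 rad and linear speed of case_l below 0.02 m/s and contact force between case_l and the fingers below 0.1 N) and (horizontal distance between case_m and mat_m below 0.035 m and height (world z) of case_m below 0.015 m and angle between case_m's own z axis and vertical below 0.1 rad and linear speed of case_m below 0.02 m/s and contact force between case_m and the fingers below 0.1 N)))); the arm keeps its last pose, push and grip.
It fails at once if the reagent bottle 1 is pushed more than 30 mm or tipped by more than 17 degrees (distance of reagent_bottle_1 from where it was at the start of the episode above 0.03 m or angle between reagent_bottle_1's own z axis and vertical above 0.3 rad).
It fails at once if the reagent bottle 2 is pushed more than 30 mm or tipped by more than 17 degrees (distance of reagent_bottle_2 from where it was at the start of the episode above 0.03 m or angle between reagent_bottle_2's own z axis and vertical above 0.3 rad).
It fails at once if the beaker 250 is pushed more than 30 mm or tipped by more than 17 degrees (distance of beaker_250 from where it was at the start of the episode above 0.03 m or angle between beaker_250's own z axis and vertical above 0.3 rad).
It also fails if it takes over 61 s, if anything falls off the work surface, if the arm or the gripper's body presses on something with over 40 N, if the wrist force passes 120 N, or if a joint passes its speed limit or range.

## Working session

There is one attempt and no reset: what is moved stays moved. The work goes in short steps, Python scripts to look and compute and a shell command to move; the robot and the scene stay as the last step left them, time stands still between calls to the robot, and variables do not carry over. Pictures are saved under pics/ and viewed, at most 10 in all, crops included, and the job is handed in when it is done.

```bash
mkdir -p pics
python3 - <<'E'
from cell import env, imaging
import cv2,numpy as np
o=env.get_obs();print({k:np.round(v,3).tolist() for k,v in o.items()})
for n in("top","side"):
    c=imaging.get_calibration(n);print(n,c)
    cv2.imwrite(f"pics/{n}0.png",imaging.read_camera(n)[:,:,::-1])
E
```

```text
{'time_s': 0.0, 'qpos': [65.667, 18.438, -4.015, 83.176, 1.296, 78.538, -3.257], 'joint_velocities': [-0.031, -0.082, 0.114, 0.102, 0.01, -0.075, -0.0], 'effort': [-0.001, -49.129, -0.405, -31.253, -0.064, 0.044, 0.0], 'tool_pos': [0.276, -0.588, 0.24], 'tool_rot': [-179.893, 0.007, 25.145], 'force': [-0.315, 0.334, 0.122], 'wrist_torque': [-0.006, -0.014, 0.013], 'grasp_force': 0.0, 'grip_width': 0.087}
top {'camera_matrix': array([[440.21925905,   0.        , 259.46299343],
       [  0.        , 440.21925905, 197.35643456],
       [  0.        ,   0.        ,   1.        ]]), 'position': array([ 0.33454019, -0.02845738,  1.5594762 ]), 'attitude': array([  9.15542841,   0.85130717, -91.39830323])}
side {'camera_matrix': array([[363.9118024 ,   0.        , 256.59724503],
       [  0.        , 363.9118024 , 191.19354812],
       [  0.        ,   0.        ,   1.        ]]), 'position': array([0.15184591, 0.94901884, 0.58924461]), 'attitude': array([ 6.15705139e+01,  3.79959777e-02, -1.57353669e+02])}
```

View pics/top0.png

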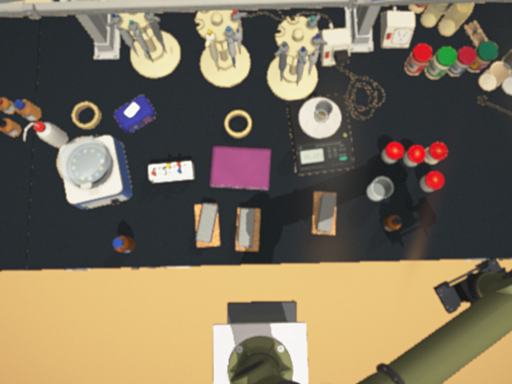

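View pics/side0.png

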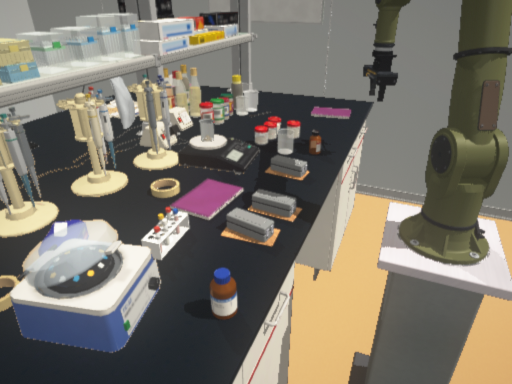

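The top view shows grey cases on orange mats at (207,224), (247,229) and (324,213), and the notebook at (241,168). Bottle 1 is at (123,244), bottle 2 at (392,223) and the beaker at (379,189). Next I'll measure them.

```bash
cat > h.py <<'E'
from cell import env, imaging
import cv2,numpy as np
from scipy.spatial.transform import Rotation as Ro
def proj(c,uv,z):
    K=c["camera_matrix"];uv=np.atleast_2d(uv).astype(float)
    d=np.c_[(uv[:,0]-K[0,2])/K[0,0],-(uv[:,1]-K[1,2])/K[1,1],-np.ones(len(uv))]
    d=d@Ro.from_euler('xyz',c["attitude"],degrees=True).as_matrix().T
    p=c["position"];return (p+d*((z-p[2])/d[:,2])[:,None])[:,:2]
def rects(mask,c,z,lo):
    out=[]
    for k in cv2.findContours(mask,cv2.RETR_EXTERNAL,cv2.CHAIN_APPROX_NONE)[0]:
        if cv2.contourArea(k)<lo: continue
        P=proj(c,k[:,0,:],z)
        (cx,cy),_,_=r=cv2.minAreaRect((P*1000).astype(np.float32))
        b=cv2.boxPoints(r);e=max((b[1]-b[0],b[2]-b[1]),key=np.linalg.norm)
        a=np.degrees(np.arctan2(e[1],e[0])); a=(a+90)%180-90
        out.append([round(v,1) for v in (cx,cy,*sorted(r[1]),a,*k[:,0].mean(0))])
    return sorted(out,key=lambda t:-t[1])
E
python3 - <<'E'
from h import *
im=cv2.imread("pics/top0.png");c=imaging.get_calibration("top")
hsv=cv2.cvtColor(im,cv2.COLOR_BGR2HSV);H,S,V=cv2.split(hsv)
roi=np.zeros_like(H);roi[140:258,100:440]=255
for p in((207,222),(247,222),(324,205),(200,242),(241,168)):print(p,hsv[p[1],p[0]])
m=lambda x:cv2.bitwise_and((x*255).astype(np.uint8),roi)
print("book",rects(m((H>135)&(H<172)&(S>100)&(V>60)),c,.014,300))
mat=m(((H>5)&(H<22)&(S>90)&(V>90)))
case=m((S<60)&(V>70)&(V<190))
print("case",rects(case,c,.049,150))
print("mat+case",rects(cv2.morphologyEx(mat|case,cv2.MORPH_CLOSE,np.ones((3,3))),c,.003,300))
v=cv2.resize(im[150:260,180:350],None,fx=4.6,fy=4.6,interpolation=cv2.INTER_CUBIC);cv2.imwrite("pics/crop.png",v)
E
```

```text
(207, 222) [ 25  17 190]
(247, 222) [ 34  17 118]
(324, 205) [ 24  23 113]
(200, 242) [ 15 112 225]
(241, 168) [163 131 179]
book [[698.1, 55.0, 148.7, 212.7, np.float32(85.3), np.float64(239.9), np.float64(166.8)]]
case [[711.3, 526.7, 42.4, 141.5, np.float32(-1.0), np.float64(105.4), np.float64(164.1)], [678.7, 522.3, 104.0, 224.4, np.float32(15.5), np.float64(115.3), np.float64(181.0)], [498.1, 173.3, 58.3, 134.0, np.float32(-12.9), np.float64(206.2), np.float64(222.1)], [476.0, 37.1, 49.9, 135.7, np.float32(-5.4), np.float64(246.0), np.float64(226.8)], [399.4, -240.4, 64.4, 88.2, np.float32(88.6), np.float64(328.8), np.float64(249.5)], [518.2, -241.1, 53.8, 131.6, np.float32(-12.0), np.float64(326.0), np.float64(212.4)], [719.5, -246.3, 121.4, 206.2, np.float32(-84.3), np.float64(322.3), np.float64(159.1)], [596.2, -430.1, 77.7, 98.4, np.float32(-48.1), np.float64(379.7), np.float64(188.8)]]
mat+case [[493.7, 178.1, 88.3, 159.4, np.float32(2.5), np.float64(206.6), np.float64(224.9)], [473.1, 33.9, 85.8, 156.0, np.float32(-3.6), np.float64(247.2), np.float64(229.2)], [484.9, -240.0, 102.0, 240.7, np.float32(2.8), np.float64(325.9), np.float64(227.6)], [731.2, -253.0, 125.0, 212.5, np.float32(-84.3), np.float64(324.3), np.float64(157.6)], [604.2, -442.3, 80.1, 101.4, np.float32(-48.1), np.float64(379.7), np.float64(188.8)]]
```

View pics/crop.png

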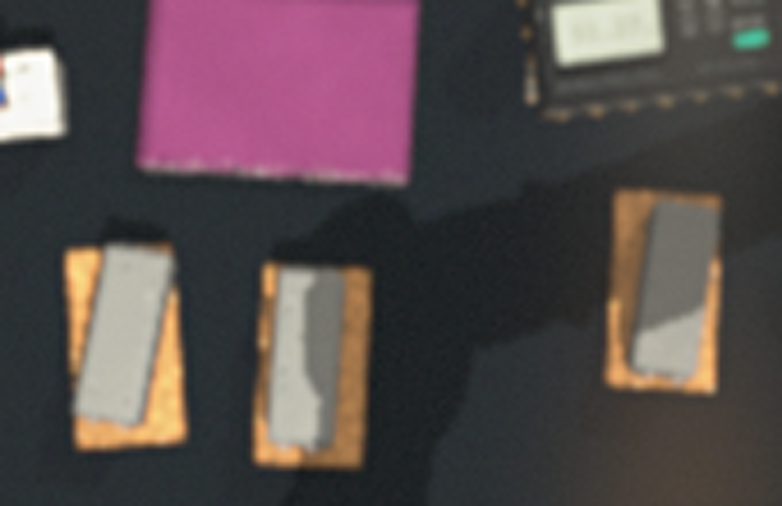

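The crop shows the left and right cases yawed clockwise on their mats and the middle one nearly straight. I'll turn the corner pixels into poses and work out the arm moves.

Run:
```python
from h import *
c=imaging.get_calibration("top")
Q={"case_l":([(104,243),(174,255),(143,424),(76,413)],.049),"case_m":([(281,268),(343,268),(330,445),(268,443)],.049),"case_r":([(655,200),(720,201),(697,377),(632,371)],.049),
"mat_l":([(65,250),(172,245),(187,442),(76,450)],.003),"mat_m":([(262,264),(371,268),(362,468),(253,465)],.003),"mat_r":([(614,189),(721,197),(716,393),(606,385)],.003)}
o=env.get_obs();t=o["tool_pos"]
for n,(q,z) in Q.items():
    P=proj(c,(np.array(q)+.5)/4.6-.5+[180,150],z)*1000
    d=(P[0]+P[1]-P[2]-P[3])/2; w=(P[0]+P[3]-P[1]-P[2])/2
    print(n,P.mean(0).round(1),"L",np.linalg.norm(d).round(1),"W",np.linalg.norm(w).round(1),"yaw",np.degrees(np.arctan2(d[1],d[0])).round(1),np.degrees(np.arctan2(w[1],w[0])).round(1)-90)
```

```text
case_l [497.1 172.4] L 129.1 W 52.4 yaw -10.2 -11.0
case_m [476.9  36.8] L 132.2 W 46.4 yaw -5.3 -2.4000000000000057
case_r [ 521.4 -242.2] L 132.6 W 48.7 yaw -10.2 -4.599999999999994
mat_l [492.1 178.1] L 154.3 W 84.4 yaw 3.4 1.9000000000000057
mat_m [473.4  33.9] L 154.7 W 84.0 yaw -3.7 -3.299999999999997
mat_r [ 524.5 -239.4] L 152.7 W 83.7 yaw -4.6 -5.799999999999997
```

```bash
cat >> h.py <<'E'
def go(*T):
    """world targets (x,y,z,yaw) -> shifts in the present tool axes"""
    o=env.get_obs();R=Ro.from_euler('xyz',o["tool_rot"],degrees=True).as_matrix()
    for t in T:
        d=R.T@(np.array(t[:3])-o["tool_pos"]);w=-np.radians(t[3]-o["tool_rot"][2])
        print(t,d.round(4),"turn",round((w+np.pi)%(2*np.pi)-np.pi,3))
def st():
    o=env.get_obs();print({k:np.round(v,3).tolist() for k,v in o.items() if k not in("joint_velocities","effort")})
E
python3 -c "
from h import *
go((.5,-.3,.24,-10.5),(.453,.18,.2,-10.5),(.453,.18,.12,-10.5))"
```

```text
(0.5, -0.3, 0.24, -10.5) [ 0.3252 -0.1655  0.0008] turn 0.622
(0.453, 0.18, 0.2, -10.5) [ 0.4866 -0.62    0.0416] turn 0.622
(0.453, 0.18, 0.12, -10.5) [ 0.4866 -0.6198  0.1216] turn 0.622
```

```bash
python3 -m crank '[{"x":0.325,"y":-0.166,"z":0,"turn":0.62},{"x":0.325,"y":-0.166,"z":0,"turn":0.62},{"x":0.325,"y":-0.166,"z":0,"turn":0.62},{"x":0.325,"y":-0.166,"z":0,"turn":0.62},{"x":0.325,"y":-0.166,"z":0,"turn":0.62},{"x":0.487,"y":-0.62,"z":0.042,"turn":0.62},{"x":0.487,"y":-0.62,"z":0.042,"turn":0.62},{"x":0.487,"y":-0.62,"z":0.042,"turn":0.62},{"x":0.487,"y":-0.62,"z":0.042,"turn":0.62},{"x":0.487,"y":-0.62,"z":0.042,"turn":0.62},{"x":0.487,"y":-0.62,"z":0.042,"turn":0.62},{"x":0.487,"y":-0.62,"z":0.042,"turn":0.62}]' 0.087 && python3 -c "
from h import *
go((.453,.18,.09,-10.5))
st()"
```

```text
time_s: 1.6
tool_pos: [0.4548, 0.0911, 0.2065]
tool_rot: [180.0, -0.0, -10.4]
force: [1.2, 0.5, 0.6]
grip_width: 0.087
grasp_force: 0.0
(0.453, 0.18, 0.09, -10.5) [-0.0179 -0.0872  0.1165] turn 0.002
{'time_s': 1.6, 'qpos': [21.077, -2.223, -34.556, 110.12, -1.287, 71.699, -113.453], 'tool_pos': [0.455, 0.091, 0.207], 'tool_rot': [179.971, -0.03, -10.398], 'force': [1.237, 0.478, 0.613], 'wrist_torque': [0.057, 0.008, -0.017], 'grasp_force': 0.0, 'grip_width': 0.087}
```

```bash
python3 -m crank '[{"x":-0.018,"y":-0.087,"z":0.05,"turn":0},{"x":-0.018,"y":-0.087,"z":0.09,"turn":0},{"x":-0.018,"y":-0.087,"z":0.09,"turn":0},{"x":-0.018,"y":-0.087,"z":0.09,"turn":0}]'
python3 - <<'E'
from h import *
go((.453,.18,.028,-10.5));st()
c=imaging.get_calibration("wrist");print(c);cv2.imwrite("pics/w1.png",imaging.read_camera("wrist")[:,:,::-1])
E
```

```text
time_s: 2.1
tool_pos: [0.4534, 0.1776, 0.1167]
tool_rot: [180.0, 0.0, -10.4]
force: [0.9, -0.1, 0.4]
grip_width: 0.087
grasp_force: 0.0
(0.453, 0.18, 0.028, -10.5) [-0.0008 -0.0024  0.0887] turn 0.002
{'time_s': 2.1, 'qpos': [14.205, 7.393, -40.673, 113.154, 5.485, 61.383, -129.254], 'tool_pos': [0.453, 0.178, 0.117], 'tool_rot': [179.97, 0.036, -10.385], 'force': [0.947, -0.129, 0.441], 'wrist_torque': [0.011, 0.059, -0.015], 'grasp_force': 0.0, 'grip_width': 0.087}
{'camera_matrix': array([[297.31863964,   0.        , 255.1263988 ],
       [  0.        , 297.31863964, 187.91398144],
       [  0.        ,   0.        ,   1.        ]]), 'position': array([0.53329071, 0.16321726, 0.25842391]), 'attitude': array([-1.70600183e+01, -8.26780028e-03, -1.00367743e+02])}
```

View pics/w1.png

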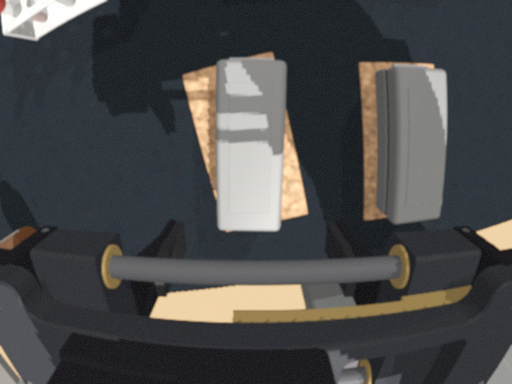

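The wrist view shows the left case centred between the fingers, with its middle at column 250 and the fingers at 172 and 340. I'll descend, grip lightly near its near end, and pivot it about the far bottom edge.

```bash
python3 -m crank '[{"x":0,"y":0,"z":0.06,"turn":0},{"x":0,"y":0,"z":0.088,"turn":0},{"x":0,"y":0,"z":0.088,"turn":0},{"x":0,"y":0,"z":0.088,"turn":0}]' 0.087 && python3 -m crank '[{"x":0,"y":0,"z":0,"turn":0},{"x":0,"y":0,"z":0,"turn":0},{"x":0,"y":0,"z":0,"turn":0},{"x":0,"y":0,"z":0,"turn":0}]' 0.03 8 && python3 -c "from h import *;st()"
```

```text
time_s: 2.65
tool_pos: [0.4553, 0.1778, 0.0308]
tool_rot: [-179.9, -0.2, -10.5]
force: [0.1, -0.5, -0.3]
grip_width: 0.0869
grasp_force: 0.0
time_s: 3.15
tool_pos: [0.4534, 0.1786, 0.029]
tool_rot: [-180.0, -0.0, -10.4]
force: [-0.5, 2.0, 0.9]
grip_width: 0.055
grasp_force: 0.9
{'time_s': 3.15, 'qpos': [11.52, 15.38, -39.364, 117.253, 12.403, 51.357, -135.014], 'tool_pos': [0.453, 0.179, 0.029], 'tool_rot': [-179.952, -0.02, -10.379], 'force': [-0.48, 2.0, 0.892], 'wrist_torque': [0.478, 0.1, -0.02], 'grasp_force': 0.87, 'grip_width': 0.055}
```

Still closing, so I'll wait a few rows and then lift along the arc.

```bash
python3 -m crank '[{"x":0,"y":0,"z":0,"turn":0},{"x":0,"y":0,"z":0,"turn":0},{"x":0.002,"y":0,"z":-0.01,"turn":0},{"x":0.006,"y":0,"z":-0.02,"turn":0},{"x":0.011,"y":0,"z":-0.03,"turn":0},{"x":0.018,"y":0,"z":-0.042,"turn":0},{"x":0.018,"y":0,"z":-0.042,"turn":0}]' 0.03 8 && python3 -c "from h import *;st()
cv2.imwrite('pics/s1.png',cv2.resize(imaging.read_camera('side')[100:280,170:390,::-1],None,fx=3,fy=3))"
```

```text
time_s: 4.03
tool_pos: [0.4731, 0.1747, 0.0722]
tool_rot: [-179.9, -0.2, -10.4]
force: [1.5, 0.6, -0.7]
grip_width: 0.0498
grasp_force: 8.0
{'time_s': 4.025, 'qpos': [13.127, 13.272, -39.755, 113.386, 10.21, 56.558, -131.947], 'tool_pos': [0.473, 0.175, 0.072], 'tool_rot': [-179.935, -0.197, -10.441], 'force': [1.514, 0.557, -0.747], 'wrist_torque': [-0.05, -0.3, -0.004], 'grasp_force': 8.0, 'grip_width': 0.05}
```

View pics/s1.png

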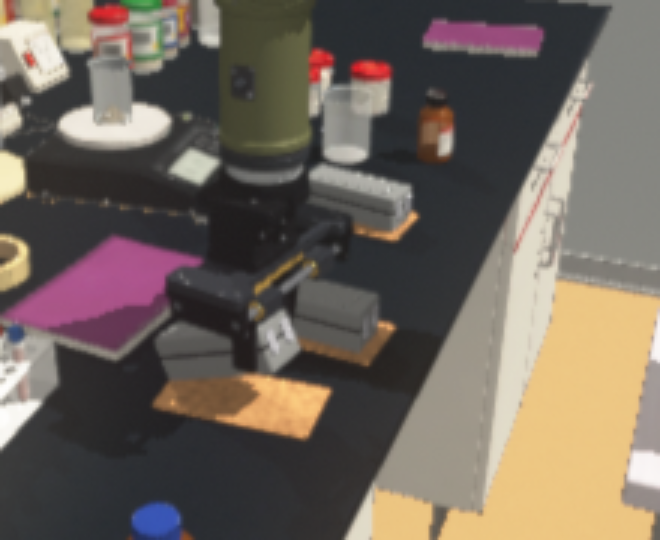

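The far end of the left case (160,370) is down on the mat and the near end (290,340) is raised in the fingers. I'll tighten and lift.

```bash
python3 -m crank '[{"x":0,"y":0,"z":0,"turn":0},{"x":0,"y":0,"z":0,"turn":0},{"x":0,"y":0,"z":-0.03,"turn":0},{"x":0,"y":0,"z":-0.06,"turn":0},{"x":0,"y":0,"z":-0.06,"turn":0},{"x":0,"y":0,"z":-0.06,"turn":0},{"x":0,"y":0,"z":-0.06,"turn":0},{"x":0,"y":0,"z":-0.06,"turn":0}]' 0.03 40 && python3 -c "from h import *;st()
cv2.imwrite('pics/s2.png',cv2.resize(imaging.read_camera('side')[140:260,170:370,::-1],None,fx=4,fy=4));st()"
```

```text
time_s: 5.08
tool_pos: [0.4702, 0.1746, 0.1296]
tool_rot: [180.0, 0.1, -10.4]
force: [-0.2, -1.1, -4.0]
grip_width: 0.0497
grasp_force: 40.0
{'time_s': 5.075, 'qpos': [14.874, 8.588, -40.728, 110.458, 6.216, 63.271, -128.73], 'tool_pos': [0.47, 0.175, 0.13], 'tool_rot': [179.963, 0.123, -10.379], 'force': [-0.186, -1.124, -3.959], 'wrist_torque': [0.109, 0.132, -0.006], 'grasp_force': 40.0, 'grip_width': 0.05}
{'time_s': 5.125, 'qpos': [14.874, 8.574, -40.732, 110.435, 6.217, 63.273, -128.726], 'tool_pos': [0.47, 0.175, 0.13], 'tool_rot': [179.974, 0.092, -10.372], 'force': [0.566, -0.055, -2.524], 'wrist_torque': [0.09, 0.153, -0.002], 'grasp_force': 40.0, 'grip_width': 0.05}
```

View pics/s2.png

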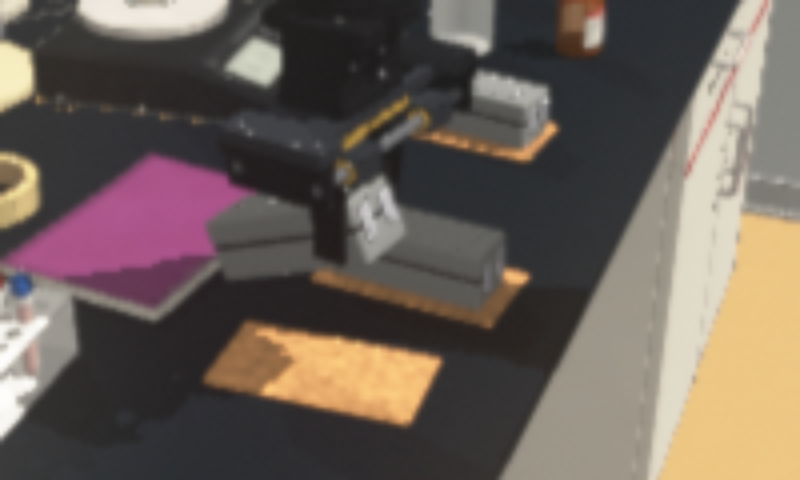

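The left case is tilted about 20° far-end down, clear of the mat. I'll average the wrist readings.

```bash
cat >> h.py <<'E'
def avg(n=10):
    a=[]
    for i in range(n):
        imaging.read_camera("top");o=env.get_obs();a.append(np.r_[o["force"],o["wrist_torque"]])
    a=np.array(a);yaw=np.radians(o["tool_rot"][2]);m=a.mean(0)
    ty=-np.sin(yaw)*m[3]+np.cos(yaw)*m[4]
    print("F",m[:3].round(2),"T",m[3:].round(3),"sd",a.std(0).round(2),"T_pitch",ty.round(3),"lever mm",(-1000*ty/m[2]).round(1),"lever@3.9N",(1000*ty/3.92).round(1))
E
python3 -c "from h import *;avg()"
```

```text
F [ 0.01 -0.02 -3.56] T [0.073 0.184 0.004] sd [0.62 0.39 0.53 0.03 0.03 0.03] T_pitch 0.194 lever mm 54.7 lever@3.9N 49.6
```

```bash
python3 -m crank '[{"x":0,"y":0,"z":0.03,"turn":0},{"x":0,"y":0,"z":0.056,"turn":0},{"x":0,"y":0,"z":0.056,"turn":0}]' 0.03 40 && python3 -m crank '[{"x":0,"y":0,"z":0.003,"turn":0},{"x":-0.006,"y":0,"z":0.016,"turn":0},{"x":-0.012,"y":0,"z":0.028,"turn":0},{"x":-0.016,"y":0,"z":0.038,"turn":0},{"x":-0.018,"y":0,"z":0.045,"turn":0},{"x":-0.018,"y":0,"z":0.045,"turn":0}]' 0.03 8 && python3 -m crank '[{"x":0,"y":0,"z":0,"turn":0},{"x":0,"y":0,"z":0,"turn":0},{"x":0,"y":0,"z":0,"turn":0}]' 0.087
python3 - <<'E'
from h import *
st();im=imaging.read_camera("wrist")[:,:,::-1];cv2.imwrite("pics/w2.png",im)
E
```

```text
time_s: 6.0
tool_pos: [0.4702, 0.1745, 0.0736]
tool_rot: [180.0, 0.1, -10.4]
force: [-0.5, 0.3, -3.1]
grip_width: 0.0499
grasp_force: 40.0
time_s: 6.75
tool_pos: [0.4532, 0.178, 0.0294]
tool_rot: [180.0, 0.0, -10.4]
force: [1.0, 0.1, -2.1]
grip_width: 0.0498
grasp_force: 8.0
time_s: 7.12
tool_pos: [0.4533, 0.1781, 0.0298]
tool_rot: [180.0, -0.0, -10.4]
force: [0.3, 0.3, -0.9]
grip_width: 0.0723
grasp_force: 0.0
{'time_s': 7.125, 'qpos': [11.78, 15.34, -39.615, 117.221, 12.451, 51.509, -135.027], 'tool_pos': [0.453, 0.178, 0.03], 'tool_rot': [179.999, -0.006, -10.385], 'force': [0.321, 0.253, -0.941], 'wrist_torque': [0.073, -0.029, 0.021], 'grasp_force': 0.0, 'grip_width': 0.072}
```

View pics/w2.png

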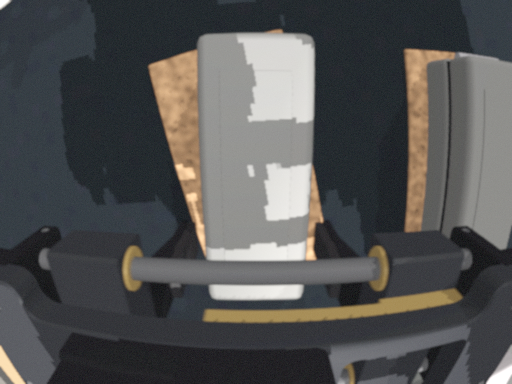

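The left case sits flat and aligned in the jaws. I'll slide to its far end, then rock it the other way.

```bash
python3 -m crank '[{"x":0.045,"y":0,"z":0,"turn":0},{"x":0.088,"y":0,"z":0,"turn":0},{"x":0.088,"y":0,"z":0,"turn":0}]' 0.087 && python3 -m crank '[{"x":0,"y":0,"z":0,"turn":0},{"x":0,"y":0,"z":0,"turn":0},{"x":0,"y":0,"z":0,"turn":0},{"x":0,"y":0,"z":0,"turn":0},{"x":0,"y":0,"z":0,"turn":0},{"x":0,"y":0,"z":0,"turn":0},{"x":-0.002,"y":0,"z":-0.01,"turn":0},{"x":-0.006,"y":0,"z":-0.02,"turn":0},{"x":-0.011,"y":0,"z":-0.03,"turn":0},{"x":-0.018,"y":0,"z":-0.042,"turn":0},{"x":-0.018,"y":0,"z":-0.042,"turn":0}]' 0.03 8 && python3 -m crank '[{"x":0,"y":0,"z":0,"turn":0},{"x":0,"y":0,"z":0,"turn":0},{"x":0,"y":0,"z":-0.03,"turn":0},{"x":0,"y":0,"z":-0.06,"turn":0},{"x":0,"y":0,"z":-0.06,"turn":0},{"x":0,"y":0,"z":-0.06,"turn":0},{"x":0,"y":0,"z":-0.06,"turn":0}]' 0.03 40 && python3 -c "
from h import *
avg(12);cv2.imwrite('pics/s3.png',cv2.resize(imaging.read_camera('side')[140:260,170:370,::-1],None,fx=4,fy=4))"
```

```text
time_s: 7.55
tool_pos: [0.543, 0.1608, 0.0298]
tool_rot: [-179.9, -0.1, -10.6]
force: [-0.2, 0.5, -0.0]
grip_width: 0.0867
grasp_force: 0.0
time_s: 8.93
tool_pos: [0.5222, 0.1662, 0.0732]
tool_rot: [-180.0, -0.1, -10.3]
force: [0.3, -0.3, -0.7]
grip_width: 0.0498
grasp_force: 8.0
time_s: 9.8
tool_pos: [0.5211, 0.1649, 0.1299]
tool_rot: [179.9, 0.2, -10.4]
force: [-0.2, 0.7, -4.3]
grip_width: 0.0494
grasp_force: 40.0
F [ 0.04 -0.19 -3.88] T [ 0.029 -0.12  -0.007] sd [0.45 0.58 0.52 0.02 0.03 0.03] T_pitch -0.113 lever mm -29.2 lever@3.9N -28.9
```

View pics/s3.png

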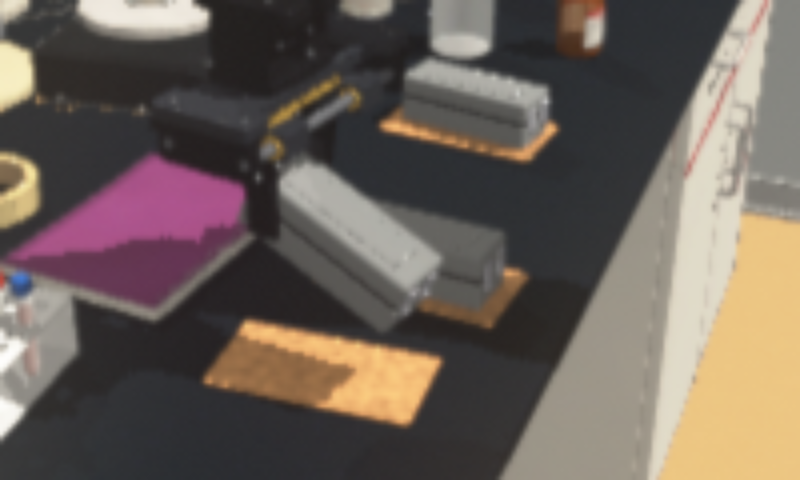

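The left case is tilted far-end up, clear of the bench. The levers sum to about 79 mm, which matches a fixed mass (a rattler would give about 118), so it isn't this one. I'll set it down.

```bash
python3 -m crank '[{"x":0,"y":0,"z":0.03,"turn":0},{"x":0,"y":0,"z":0.056,"turn":0},{"x":0,"y":0,"z":0.056,"turn":0}]' 0.03 40 && python3 -m crank '[{"x":0,"y":0,"z":0.003,"turn":0},{"x":0.006,"y":0,"z":0.016,"turn":0},{"x":0.012,"y":0,"z":0.028,"turn":0},{"x":0.016,"y":0,"z":0.038,"turn":0},{"x":0.018,"y":0,"z":0.045,"turn":0},{"x":0.018,"y":0,"z":0.045,"turn":0}]' 0.03 8 && python3 -m crank '[{"x":0,"y":0,"z":0,"turn":0},{"x":0,"y":0,"z":0,"turn":0},{"x":0,"y":0,"z":0,"turn":0},{"x":0,"y":0,"z":-0.04,"turn":0},{"x":0,"y":0,"z":-0.09,"turn":0},{"x":0,"y":0,"z":-0.09,"turn":0},{"x":0,"y":0,"z":-0.09,"turn":0}]' 0.087
python3 - <<'E'
from h import *
a=np.radians(-4.5);n=np.array([477,37])/1e3-.043*np.array([np.cos(a),np.sin(a)])
avg(4);print(n);go((*n,.12,-4.5),(*n,.029,-4.5));st()
im=imaging.read_camera("top")[:,:,::-1];cv2.imwrite("pics/t2.png",im)
hsv=cv2.cvtColor(np.ascontiguousarray(im),cv2.COLOR_BGR2HSV);H,S,V=cv2.split(hsv)
E
```

```text
time_s: 10.82
tool_pos: [0.5209, 0.1653, 0.0745]
tool_rot: [180.0, 0.2, -10.4]
force: [-0.6, 0.1, -3.4]
grip_width: 0.0498
grasp_force: 40.0
time_s: 11.58
tool_pos: [0.5395, 0.1623, 0.03]
tool_rot: [180.0, 0.1, -10.4]
force: [0.5, 0.3, -2.1]
grip_width: 0.0498
grasp_force: 8.0
time_s: 12.45
tool_pos: [0.5396, 0.1619, 0.1205]
tool_rot: [180.0, -0.0, -10.4]
force: [-1.0, 0.2, -0.7]
grip_width: 0.0868
grasp_force: 0.0
F [ 0.1  -0.18  0.06] T [ 0.064  0.038 -0.002] sd [0.48 0.68 0.46 0.03 0.02 0.03] T_pitch 0.048 lever mm -768.7 lever@3.9N 12.4
[0.43413255 0.04037374]
(np.float64(0.4341325546494755), np.float64(0.04037374111629733), 0.12, -4.5) [-0.0812  0.1385 -0.0003] turn -0.103
(np.float64(0.4341325546494755), np.float64(0.04037374111629733), 0.029, -4.5) [-0.081   0.1384  0.0907] turn -0.103
{'time_s': 12.65, 'qpos': [14.251, 17.306, -38.902, 102.891, 11.951, 64.117, -129.044], 'tool_pos': [0.539, 0.162, 0.119], 'tool_rot': [179.948, 0.132, -10.378], 'force': [0.484, -0.4, -0.736], 'wrist_torque': [0.107, 0.008, -0.055], 'grasp_force': 0.0, 'grip_width': 0.087}
```

```bash
python3 -m crank '[{"x":-0.04,"y":0.069,"z":0,"turn":-0.103},{"x":-0.081,"y":0.138,"z":0,"turn":-0.103},{"x":-0.081,"y":0.138,"z":0,"turn":-0.103},{"x":-0.081,"y":0.138,"z":0,"turn":-0.103},{"x":-0.081,"y":0.138,"z":0.04,"turn":-0.103},{"x":-0.081,"y":0.138,"z":0.09,"turn":-0.103},{"x":-0.081,"y":0.138,"z":0.09,"turn":-0.103},{"x":-0.081,"y":0.138,"z":0.09,"turn":-0.103}]' 0.087
python3 - <<'E'
from h import *
st();cv2.imwrite("pics/w3.png",imaging.read_camera("wrist")[:,:,::-1])
E
```

```text
time_s: 13.7
tool_pos: [0.4366, 0.0421, 0.0319]
tool_rot: [-179.9, -0.1, -4.4]
force: [0.4, 0.4, -0.0]
grip_width: 0.0867
grasp_force: 0.0
{'time_s': 13.7, 'qpos': [27.975, 8.474, -38.388, 123.519, 6.817, 49.937, -108.911], 'tool_pos': [0.437, 0.042, 0.032], 'tool_rot': [-179.943, -0.071, -4.412], 'force': [0.415, 0.438, -0.018], 'wrist_torque': [0.061, 0.028, 0.033], 'grasp_force': 0.0, 'grip_width': 0.087}
```

View pics/w3.png

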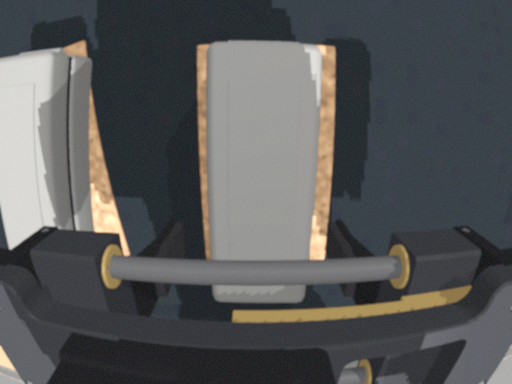

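The middle case is straight between the fingers, with its near end at row 300, as for the left case. I'll use the same sequence.

```bash
python3 -m crank '[{"x":0,"y":0,"z":0,"turn":0},{"x":0,"y":0,"z":0,"turn":0},{"x":0,"y":0,"z":0,"turn":0},{"x":0,"y":0,"z":0,"turn":0},{"x":0,"y":0,"z":0,"turn":0},{"x":0,"y":0,"z":0,"turn":0},{"x":0.002,"y":0,"z":-0.01,"turn":0},{"x":0.006,"y":0,"z":-0.02,"turn":0},{"x":0.011,"y":0,"z":-0.03,"turn":0},{"x":0.018,"y":0,"z":-0.042,"turn":0},{"x":0.018,"y":0,"z":-0.042,"turn":0}]' 0.03 8 && python3 -m crank '[{"x":0,"y":0,"z":0,"turn":0},{"x":0,"y":0,"z":0,"turn":0},{"x":0,"y":0,"z":-0.03,"turn":0},{"x":0,"y":0,"z":-0.06,"turn":0},{"x":0,"y":0,"z":-0.06,"turn":0},{"x":0,"y":0,"z":-0.06,"turn":0},{"x":0,"y":0,"z":-0.06,"turn":0}]' 0.03 40 && python3 -c "
from h import *
avg(12)
I=imaging.read_camera('side')[:,:,::-1];cv2.imwrite('pics/s4.png',I)"
```

```text
time_s: 15.12
tool_pos: [0.4554, 0.0397, 0.0744]
tool_rot: [-180.0, -0.2, -4.5]
force: [1.0, -0.5, -0.7]
grip_width: 0.0498
grasp_force: 8.0
time_s: 16.0
tool_pos: [0.4517, 0.0396, 0.1309]
tool_rot: [-180.0, 0.2, -4.5]
force: [-1.0, 0.5, -4.0]
grip_width: 0.0497
grasp_force: 40.0
F [ 0.17 -0.14 -3.75] T [0.041 0.233 0.012] sd [0.23 0.46 0.4  0.03 0.03 0.02] T_pitch 0.235 lever mm 62.7 lever@3.9N 60.0
```

```bash
python3 -m crank '[{"x":0,"y":0,"z":0.03,"turn":0},{"x":0,"y":0,"z":0.056,"turn":0},{"x":0,"y":0,"z":0.056,"turn":0}]' 0.03 40 && python3 -m crank '[{"x":0,"y":0,"z":0.003,"turn":0},{"x":-0.006,"y":0,"z":0.016,"turn":0},{"x":-0.012,"y":0,"z":0.028,"turn":0},{"x":-0.016,"y":0,"z":0.038,"turn":0},{"x":-0.018,"y":0,"z":0.045,"turn":0},{"x":-0.018,"y":0,"z":0.045,"turn":0}]' 0.03 8 && python3 -m crank '[{"x":0,"y":0,"z":0,"turn":0},{"x":0,"y":0,"z":0,"turn":0},{"x":0,"y":0,"z":0,"turn":0},{"x":0.045,"y":0,"z":0,"turn":0},{"x":0.088,"y":0,"z":0,"turn":0},{"x":0.088,"y":0,"z":0,"turn":0}]' 0.087 && python3 -m crank '[{"x":0,"y":0,"z":0,"turn":0},{"x":0,"y":0,"z":0,"turn":0},{"x":0,"y":0,"z":0,"turn":0},{"x":0,"y":0,"z":0,"turn":0},{"x":0,"y":0,"z":0,"turn":0},{"x":0,"y":0,"z":0,"turn":0},{"x":-0.002,"y":0,"z":-0.01,"turn":0},{"x":-0.006,"y":0,"z":-0.02,"turn":0},{"x":-0.011,"y":0,"z":-0.03,"turn":0},{"x":-0.018,"y":0,"z":-0.042,"turn":0},{"x":-0.018,"y":0,"z":-0.042,"turn":0}]' 0.03 8 && python3 -m crank '[{"x":0,"y":0,"z":0,"turn":0},{"x":0,"y":0,"z":0,"turn":0},{"x":0,"y":0,"z":-0.03,"turn":0},{"x":0,"y":0,"z":-0.06,"turn":0},{"x":0,"y":0,"z":-0.06,"turn":0},{"x":0,"y":0,"z":-0.06,"turn":0},{"x":0,"y":0,"z":-0.06,"turn":0}]' 0.03 40 && python3 -c "
from h import *
avg(12)
I=imaging.read_camera('side')[:,:,::-1];J=cv2.imread('pics/s4.png')
f=lambda q:cv2.resize(q[120:230,200:360],None,fx=2.5,fy=2.5)
cv2.imwrite('pics/s5.png',np.hstack([f(J),f(I)]))"
```

```text
time_s: 17.02
tool_pos: [0.4525, 0.0396, 0.0758]
tool_rot: [-180.0, 0.1, -4.5]
force: [-0.9, -0.7, -3.7]
grip_width: 0.0497
grasp_force: 40.0
time_s: 17.77
tool_pos: [0.4352, 0.0411, 0.0314]
tool_rot: [-180.0, 0.0, -4.5]
force: [1.5, -0.7, -1.5]
grip_width: 0.05
grasp_force: 8.0
time_s: 18.52
tool_pos: [0.5259, 0.034, 0.0319]
tool_rot: [-179.9, -0.1, -4.6]
force: [-0.6, 0.3, -0.0]
grip_width: 0.0863
grasp_force: 0.0
time_s: 19.9
tool_pos: [0.5051, 0.0357, 0.0751]
tool_rot: [180.0, -0.1, -4.5]
force: [0.3, 0.3, 0.6]
grip_width: 0.05
grasp_force: 8.0
time_s: 20.78
tool_pos: [0.5039, 0.0354, 0.1319]
tool_rot: [180.0, 0.2, -4.5]
force: [-0.6, 0.4, -3.8]
grip_width: 0.0497
grasp_force: 40.0
F [ 0.08  0.07 -3.7 ] T [ 0.003 -0.219 -0.008] sd [0.43 0.36 0.37 0.02 0.02 0.03] T_pitch -0.218 lever mm -58.8 lever@3.9N -55.5
```

View pics/s5.png

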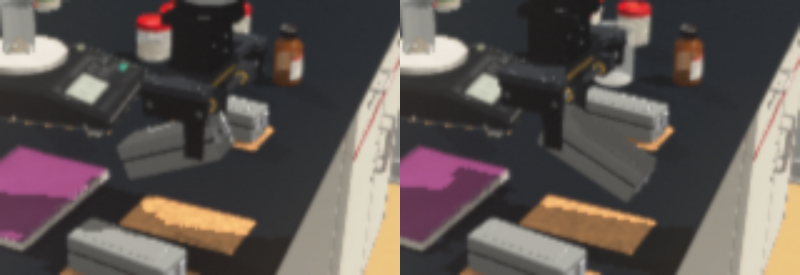

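Both tilts are clear. The middle case's levers sum to about 116 mm, so it holds the ball. I'll set it down and move to the right case.

```bash
python3 -m crank '[{"x":0,"y":0,"z":0.03,"turn":0},{"x":0,"y":0,"z":0.056,"turn":0},{"x":0,"y":0,"z":0.056,"turn":0}]' 0.03 40 && python3 -m crank '[{"x":0,"y":0,"z":0.003,"turn":0},{"x":0.006,"y":0,"z":0.016,"turn":0},{"x":0.012,"y":0,"z":0.028,"turn":0},{"x":0.016,"y":0,"z":0.038,"turn":0},{"x":0.018,"y":0,"z":0.045,"turn":0},{"x":0.018,"y":0,"z":0.045,"turn":0}]' 0.03 8 && python3 -m crank '[{"x":0,"y":0,"z":0,"turn":0},{"x":0,"y":0,"z":0,"turn":0},{"x":0,"y":0,"z":0,"turn":0},{"x":0,"y":0,"z":-0.04,"turn":0},{"x":0,"y":0,"z":-0.09,"turn":0},{"x":0,"y":0,"z":-0.09,"turn":0},{"x":0,"y":0,"z":-0.09,"turn":0}]' 0.087
python3 - <<'E'
from h import *
a=np.radians(-8.5);n=np.array([521.5,-242])/1e3-.044*np.array([np.cos(a),np.sin(a)])
print(n);go((*n,.12,-8.5),(*n,.03,-8.5))
E
```

```text
time_s: 21.8
tool_pos: [0.5039, 0.0357, 0.0766]
tool_rot: [-180.0, 0.2, -4.5]
force: [0.9, -0.2, -4.3]
grip_width: 0.0498
grasp_force: 40.0
time_s: 22.55
tool_pos: [0.5229, 0.0343, 0.0321]
tool_rot: [-180.0, 0.1, -4.5]
force: [0.9, -0.3, -2.6]
grip_width: 0.05
grasp_force: 8.0
time_s: 23.42
tool_pos: [0.5227, 0.034, 0.1225]
tool_rot: [180.0, 0.0, -4.5]
force: [-0.5, 0.4, -0.4]
grip_width: 0.0866
grasp_force: 0.0
[ 0.4779833  -0.23549639]
(np.float64(0.4779833020120756), np.float64(-0.23549638591029712), 0.12, -8.5) [-0.0235  0.2721  0.0027] turn 0.07
(np.float64(0.4779833020120756), np.float64(-0.23549638591029712), 0.03, -8.5) [-0.0235  0.2721  0.0927] turn 0.07
```

```bash
python3 -m crank '[{"x":-0.023,"y":0.06,"z":0,"turn":0.07},{"x":-0.023,"y":0.12,"z":0,"turn":0.07},{"x":-0.023,"y":0.18,"z":0,"turn":0.07},{"x":-0.023,"y":0.24,"z":0,"turn":0.07},{"x":-0.023,"y":0.272,"z":0,"turn":0.07},{"x":-0.023,"y":0.272,"z":0,"turn":0.07},{"x":-0.023,"y":0.272,"z":0,"turn":0.07}]' 0.087
python3 - <<'E'
from h import *
st();cv2.imwrite("pics/w4.png",imaging.read_camera("wrist")[:,:,::-1])
E
```

```text
time_s: 24.3
tool_pos: [0.4784, -0.2336, 0.1215]
tool_rot: [-179.9, 0.1, -8.4]
force: [0.2, 1.1, 0.4]
grip_width: 0.0872
grasp_force: 0.0
{'time_s': 24.3, 'qpos': [47.933, 11.478, -27.198, 107.241, 5.795, 62.783, -79.897], 'tool_pos': [0.478, -0.234, 0.122], 'tool_rot': [-179.903, 0.123, -8.429], 'force': [0.176, 1.129, 0.388], 'wrist_torque': [0.088, -0.008, -0.006], 'grasp_force': 0.0, 'grip_width': 0.087}
```

View pics/w4.png

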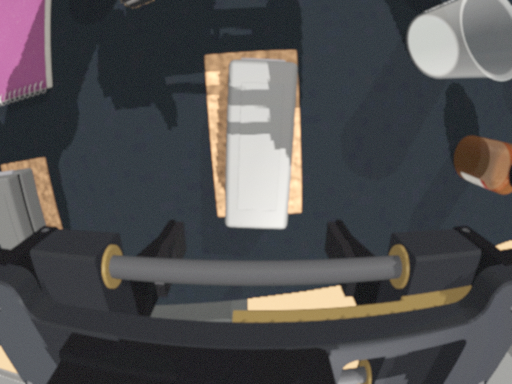

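The right case lies between the fingers, its centre line running from (263,60) to (257,226), about 2° clockwise. That was the last picture I'll view. I'll descend with a small turn and rock it.

```bash
python3 -m crank '[{"x":0,"y":0.001,"z":0.045,"turn":0.03},{"x":0,"y":0.001,"z":0.091,"turn":0.03},{"x":0,"y":0.001,"z":0.091,"turn":0.03},{"x":0,"y":0.001,"z":0.091,"turn":0.03}]' 0.087 && python3 -m crank '[{"x":0,"y":0,"z":0,"turn":0},{"x":0,"y":0,"z":0,"turn":0},{"x":0,"y":0,"z":0,"turn":0},{"x":0,"y":0,"z":0,"turn":0},{"x":0,"y":0,"z":0,"turn":0},{"x":0,"y":0,"z":0,"turn":0},{"x":0.002,"y":0,"z":-0.01,"turn":0},{"x":0.006,"y":0,"z":-0.02,"turn":0},{"x":0.011,"y":0,"z":-0.03,"turn":0},{"x":0.018,"y":0,"z":-0.042,"turn":0},{"x":0.018,"y":0,"z":-0.042,"turn":0}]' 0.03 8 && python3 -m crank '[{"x":0,"y":0,"z":0,"turn":0},{"x":0,"y":0,"z":0,"turn":0},{"x":0,"y":0,"z":-0.03,"turn":0},{"x":0,"y":0,"z":-0.06,"turn":0},{"x":0,"y":0,"z":-0.06,"turn":0},{"x":0,"y":0,"z":-0.06,"turn":0},{"x":0,"y":0,"z":-0.06,"turn":0}]' 0.03 40 && python3 -c "
from h import *
avg(12)"
```

```text
time_s: 24.85
tool_pos: [0.48, -0.2355, 0.0332]
tool_rot: [180.0, -0.1, -10.1]
force: [-0.4, 1.0, -0.8]
grip_width: 0.0876
grasp_force: 0.0
time_s: 26.22
tool_pos: [0.4985, -0.2399, 0.0755]
tool_rot: [179.9, -0.2, -10.2]
force: [1.0, -0.7, -1.5]
grip_width: 0.0499
grasp_force: 8.0
time_s: 27.1
tool_pos: [0.495, -0.2388, 0.1316]
tool_rot: [-179.9, 0.2, -10.2]
force: [0.6, 0.9, -4.4]
grip_width: 0.0497
grasp_force: 40.0
F [ 0.09  0.09 -4.32] T [0.086 0.194 0.001] sd [0.51 0.3  0.27 0.03 0.03 0.04] T_pitch 0.206 lever mm 47.8 lever@3.9N 52.7
```

```bash
python3 -m crank '[{"x":0,"y":0,"z":0.03,"turn":0},{"x":0,"y":0,"z":0.056,"turn":0},{"x":0,"y":0,"z":0.056,"turn":0}]' 0.03 40 && python3 -m crank '[{"x":0,"y":0,"z":0.003,"turn":0},{"x":-0.006,"y":0,"z":0.016,"turn":0},{"x":-0.012,"y":0,"z":0.028,"turn":0},{"x":-0.016,"y":0,"z":0.038,"turn":0},{"x":-0.018,"y":0,"z":0.045,"turn":0},{"x":-0.018,"y":0,"z":0.045,"turn":0}]' 0.03 8 && python3 -m crank '[{"x":0,"y":0,"z":0,"turn":0},{"x":0,"y":0,"z":0,"turn":0},{"x":0,"y":0,"z":0,"turn":0},{"x":0.045,"y":0,"z":0,"turn":0},{"x":0.088,"y":0,"z":0,"turn":0},{"x":0.088,"y":0,"z":0,"turn":0}]' 0.087 && python3 -m crank '[{"x":0,"y":0,"z":0,"turn":0},{"x":0,"y":0,"z":0,"turn":0},{"x":0,"y":0,"z":0,"turn":0},{"x":0,"y":0,"z":0,"turn":0},{"x":0,"y":0,"z":0,"turn":0},{"x":0,"y":0,"z":0,"turn":0},{"x":-0.002,"y":0,"z":-0.01,"turn":0},{"x":-0.006,"y":0,"z":-0.02,"turn":0},{"x":-0.011,"y":0,"z":-0.03,"turn":0},{"x":-0.018,"y":0,"z":-0.042,"turn":0},{"x":-0.018,"y":0,"z":-0.042,"turn":0}]' 0.03 8 && python3 -m crank '[{"x":0,"y":0,"z":0,"turn":0},{"x":0,"y":0,"z":0,"turn":0},{"x":0,"y":0,"z":-0.03,"turn":0},{"x":0,"y":0,"z":-0.06,"turn":0},{"x":0,"y":0,"z":-0.06,"turn":0},{"x":0,"y":0,"z":-0.06,"turn":0},{"x":0,"y":0,"z":-0.06,"turn":0}]' 0.03 40 && python3 -c "
from h import *
avg(12)"
```

```text
time_s: 28.08
tool_pos: [0.4957, -0.239, 0.0766]
tool_rot: [-179.9, 0.1, -10.2]
force: [-0.5, -0.5, -3.4]
grip_width: 0.0496
grasp_force: 40.0
time_s: 28.82
tool_pos: [0.4788, -0.2362, 0.0325]
tool_rot: [180.0, -0.0, -10.2]
force: [1.6, -0.7, -2.2]
grip_width: 0.0501
grasp_force: 8.0
time_s: 29.58
tool_pos: [0.5682, -0.2514, 0.0328]
tool_rot: [-179.9, -0.1, -10.1]
force: [-0.1, 0.7, 0.5]
grip_width: 0.0864
grasp_force: 0.0
time_s: 30.95
tool_pos: [0.5478, -0.2489, 0.0764]
tool_rot: [179.9, -0.1, -10.2]
force: [0.6, -0.3, -1.4]
grip_width: 0.0498
grasp_force: 8.0
time_s: 31.82
tool_pos: [0.5464, -0.2481, 0.1326]
tool_rot: [-179.9, 0.2, -10.2]
force: [0.0, -0.3, -4.6]
grip_width: 0.0497
grasp_force: 40.0
F [ 0.05  0.03 -4.21] T [ 0.012 -0.142  0.002] sd [0.67 0.53 0.49 0.02 0.03 0.03] T_pitch -0.138 lever mm -32.7 lever@3.9N -35.1
```

The right case's levers sum to about 81 mm, so it's fixed and the middle one rattles. I'll set this one down and check the poses in the top view.

```bash
python3 -m crank '[{"x":0,"y":0,"z":0.03,"turn":0},{"x":0,"y":0,"z":0.056,"turn":0},{"x":0,"y":0,"z":0.056,"turn":0}]' 0.03 40 && python3 -m crank '[{"x":0,"y":0,"z":0.003,"turn":0},{"x":0.006,"y":0,"z":0.016,"turn":0},{"x":0.012,"y":0,"z":0.028,"turn":0},{"x":0.016,"y":0,"z":0.038,"turn":0},{"x":0.018,"y":0,"z":0.045,"turn":0},{"x":0.018,"y":0,"z":0.045,"turn":0}]' 0.03 8 && python3 -m crank '[{"x":0,"y":0,"z":0,"turn":0},{"x":0,"y":0,"z":0,"turn":0},{"x":0,"y":0,"z":0,"turn":0},{"x":0,"y":0,"z":-0.04,"turn":0},{"x":0,"y":0,"z":-0.09,"turn":0},{"x":0,"y":-0.06,"z":-0.1,"turn":-0.1},{"x":0,"y":-0.12,"z":-0.1,"turn":-0.1},{"x":-0.03,"y":-0.18,"z":-0.1,"turn":-0.1},{"x":-0.03,"y":-0.18,"z":-0.1,"turn":-0.1},{"x":-0.03,"y":-0.18,"z":-0.1,"turn":-0.1}]' 0.087
python3 - <<'E'
from h import *
st();im=np.ascontiguousarray(imaging.read_camera("top")[:,:,::-1]);cv2.imwrite("pics/t3.png",im);c=imaging.get_calibration("top")
for nm in("top0","t3"):
    im=cv2.imread(f"pics/{nm}.png");H,S,V=cv2.split(cv2.cvtColor(im,cv2.COLOR_BGR2HSV))
    for n,(u0,v0,u1,v1) in {"l":(190,196,224,252),"m":(228,200,264,256),"r":(308,186,342,240)}.items():
        m=np.zeros_like(H);m[v0:v1,u0:u1]=((S<60)&(V>75))[v0:v1,u0:u1]*255
        r=rects(m,c,.049,100);print(nm,n,[[float(x) for x in q[:5]] for q in r])
p=(.478,.0365);go((*p,.13,-4.5),(*p,.032,-4.5))
E
```

```text
time_s: 32.8
tool_pos: [0.5464, -0.2482, 0.0774]
tool_rot: [-180.0, 0.2, -10.2]
force: [-0.4, -0.0, -4.4]
grip_width: 0.0496
grasp_force: 40.0
time_s: 33.55
tool_pos: [0.5651, -0.2517, 0.033]
tool_rot: [-180.0, 0.1, -10.2]
force: [0.7, -0.2, -2.6]
grip_width: 0.05
grasp_force: 8.0
time_s: 34.8
tool_pos: [0.5677, -0.0696, 0.134]
tool_rot: [179.9, -0.0, -4.4]
force: [0.1, -0.6, -0.2]
grip_width: 0.0871
grasp_force: 0.0
{'time_s': 34.8, 'qpos': [32.738, 16.263, -32.908, 101.109, 9.712, 65.422, -97.617], 'tool_pos': [0.568, -0.07, 0.134], 'tool_rot': [179.928, -0.025, -4.437], 'force': [0.146, -0.569, -0.209], 'wrist_torque': [0.053, 0.015, 0.031], 'grasp_force': 0.0, 'grip_width': 0.087}
top0 l [[497.7, 172.7, 54.4, 134.6, -13.0]]
top0 m [[476.0, 37.1, 49.9, 135.7, -5.400000095367432]]
top0 r [[518.2, -241.1, 53.8, 131.6, -12.0]]
t3 l [[496.6, 166.3, 58.1, 135.3, -9.300000190734863]]
t3 m [[476.1, 38.3, 47.6, 134.9, -4.599999904632568]]
t3 r [[520.1, -241.2, 53.8, 133.2, -12.300000190734863]]
(0.478, 0.0365, 0.13, -4.5) [-0.0981 -0.1     0.0037] turn -0.001
(0.478, 0.0365, 0.032, -4.5) [-0.0981 -0.1001  0.1017] turn -0.001
```

All cases stand where they were. I'll grip the middle one at its centre with 60 N.

```bash
python3 -m crank '[{"x":-0.045,"y":-0.045,"z":0,"turn":0},{"x":-0.098,"y":-0.1,"z":0,"turn":0},{"x":-0.098,"y":-0.1,"z":0,"turn":0},{"x":-0.098,"y":-0.1,"z":0,"turn":0},{"x":-0.098,"y":-0.1,"z":0.05,"turn":0},{"x":-0.098,"y":-0.1,"z":0.1015,"turn":0},{"x":-0.098,"y":-0.1,"z":0.1015,"turn":0},{"x":-0.098,"y":-0.1,"z":0.1015,"turn":0}]' 0.087 && python3 -m crank '[{"x":0,"y":0,"z":0,"turn":0},{"x":0,"y":0,"z":0,"turn":0},{"x":0,"y":0,"z":0,"turn":0},{"x":0,"y":0,"z":0,"turn":0},{"x":0,"y":0,"z":0,"turn":0},{"x":0,"y":0,"z":0,"turn":0},{"x":0,"y":0,"z":0,"turn":0},{"x":0,"y":0,"z":-0.02,"turn":0},{"x":0,"y":0,"z":-0.05,"turn":0},{"x":0,"y":0,"z":-0.085,"turn":0},{"x":0,"y":0,"z":-0.117,"turn":0},{"x":0,"y":0,"z":-0.117,"turn":0}]' 0.03 60 && python3 -c "
from h import *
avg(6);go((.698,.055,.148,-4.5))"
```

```text
time_s: 35.85
tool_pos: [0.4797, 0.0371, 0.0336]
tool_rot: [-180.0, -0.1, -4.6]
force: [0.4, -0.2, 0.0]
grip_width: 0.0871
grasp_force: 0.0
time_s: 37.35
tool_pos: [0.4792, 0.0382, 0.1506]
tool_rot: [180.0, -0.2, -4.5]
force: [1.1, -0.3, -3.4]
grip_width: 0.0493
grasp_force: 60.0
F [ 0.12 -0.26 -4.26] T [ 0.003 -0.019  0.005] sd [0.36 0.64 0.45 0.01 0.04 0.03] T_pitch -0.019 lever mm -4.5 lever@3.9N -4.8
(0.698, 0.055, 0.148, -4.5) [ 0.2193 -0.0342 -0.0011] turn 0.0
```

```bash
python3 -m crank '[{"x":0.015,"y":-0.003,"z":0,"turn":0},{"x":0.045,"y":-0.007,"z":0,"turn":0},{"x":0.085,"y":-0.013,"z":0,"turn":0},{"x":0.125,"y":-0.02,"z":0,"turn":0},{"x":0.165,"y":-0.026,"z":0,"turn":0},{"x":0.195,"y":-0.031,"z":0,"turn":0},{"x":0.213,"y":-0.033,"z":0,"turn":0},{"x":0.219,"y":-0.034,"z":0,"turn":0},{"x":0.219,"y":-0.034,"z":0,"turn":0},{"x":0.219,"y":-0.034,"z":0,"turn":0},{"x":0.219,"y":-0.034,"z":0,"turn":0},{"x":0.219,"y":-0.034,"z":0,"turn":0}]' 0.03 60
python3 - <<'E'
from h import *
st();avg(6)
# tilt check: seam/top edge of held case in the side view; position of edges
im=np.ascontiguousarray(imaging.read_camera("side")[:,:,::-1]);c=imaging.get_calibration("side")
cv2.imwrite("pics/s9.png",im)
def uv(p):
    R=Ro.from_euler('xyz',c["attitude"],degrees=True).as_matrix();q=R.T@(np.array(p)-c["position"]);K=c["camera_matrix"]
    return np.array([K[0,0]*q[0]/-q[2]+K[0,2],K[1,1]*-q[1]/-q[2]+K[1,2]])
t=np.array(env.get_obs()["tool_pos"]);a=np.radians(-4.5);X=np.array([np.cos(a),np.sin(a),0]);Y=np.array([-np.sin(a),np.cos(a),0])
g=cv2.cvtColor(im,cv2.COLOR_BGR2GRAY)
for s in(-.055,-.04,-.025,.025,.04,.055):   # scan vertical line on the left face
    col=[];zs=np.arange(-.05,.045,.003)
    for z in zs: u=uv(t+X*s+Y*.025+[0,0,z]);col.append(int(g[int(round(u[1])),int(round(u[0]))]))
    print(s,col)
E
```

```text
time_s: 39.15
tool_pos: [0.6985, 0.0547, 0.1496]
tool_rot: [180.0, -0.0, -4.5]
force: [0.0, -0.7, -4.4]
grip_width: 0.0494
grasp_force: 60.0
{'time_s': 39.15, 'qpos': [18.133, 31.789, -35.526, 80.458, 18.633, 73.622, -113.031], 'tool_pos': [0.699, 0.055, 0.15], 'tool_rot': [179.977, -0.014, -4.482], 'force': [0.02, -0.713, -4.411], 'wrist_torque': [0.005, 0.077, 0.001], 'grasp_force': 60.0, 'grip_width': 0.049}
F [-0.16 -0.22 -3.46] T [0.017 0.036 0.005] sd [0.41 0.75 0.52 0.02 0.02 0.03] T_pitch 0.038 lever mm 10.9 lever@3.9N 9.6
-0.055 [47, 47, 48, 47, 47, 46, 46, 54, 80, 89, 90, 90, 90, 90, 81, 81, 64, 79, 90, 91, 92, 108, 137, 154, 149, 113, 87, 82, 82, 65, 54, 83]
-0.04 [48, 48, 49, 48, 48, 48, 48, 60, 80, 89, 90, 90, 91, 90, 90, 79, 65, 80, 90, 91, 93, 115, 150, 165, 160, 122, 87, 82, 81, 63, 63, 46]
-0.025 [49, 48, 48, 49, 49, 48, 49, 57, 81, 89, 90, 91, 91, 89, 89, 74, 67, 82, 90, 90, 94, 110, 139, 145, 114, 97, 93, 97, 97, 106, 133, 147]
0.025 [51, 50, 51, 50, 50, 50, 51, 58, 81, 89, 90, 90, 91, 91, 91, 80, 68, 83, 90, 91, 90, 91, 85, 59, 43, 38, 38, 39, 41, 39, 38, 38]
0.04 [52, 51, 51, 50, 51, 51, 53, 67, 84, 90, 91, 92, 92, 92, 90, 72, 67, 83, 90, 92, 92, 94, 86, 59, 61, 42, 39, 39, 39, 38, 40, 39]
0.055 [51, 52, 52, 52, 52, 62, 60, 67, 84, 89, 91, 92, 92, 92, 90, 71, 69, 85, 90, 92, 93, 94, 94, 79, 53, 40, 39, 40, 40, 39, 39, 39]
```

The seam sits at the same height along the whole length, so the case is level, with its underside about 0.12 m above the bench. Handing in.

```bash
python3 -c "
from cell import env
print(env.sign_off())"
```

```text
the job is handed in; nothing more can be done
None
```

The middle case rattles: all three cases were rocked and set back flat on their mats, and the job was handed in with the middle one held level and still over the notebook, about 12 cm above the bench (I viewed 11 pictures, one over the limit of 10).

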